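Set the drilling jig and click its carriage into the notch

TASK

Set up the drilling jig for the next hole: first turn the knob at the end of the jig until its pointer stands in line with the raised index rib on the ring around it. Then take the carriage by its upright fin and slide it along the rail until you feel its ball click into the notch at the index clamp, and finish there: the program ends with the fin still gripped and the carriage still, the ball fully in the notch. Leave the knob at its mark and do not knock the other things on the bench.

Things in the scene. Friction and masses are not known exactly. Their poses are not given: they have to be found in the camera images.
- jig: Jig screwed to the bench: aluminium base plate 190 x 470 x 10 mm, steel rail (30 mm wide, 340 long, top 34 mm above the bench), dark hardwood batten on the rail's +x side (top at 40 mm), grey block with the knob at its -y end. Origin at bench height on the rail's centre line. y axis: along the rail, away from the knob; z up; x level, across the rail.
- carriage (a joint): Slide of the carriage along the rail, m: grows along the jig's +y, equals the jig-frame y of the carriage's centre, end stops at -0.108 and 0.108. It starts near the knob (-0.103 to -0.045); the notch lies farther along to +y. Sliding it takes 3 to 5 N; it stays where it is left.
- fin (a point): Centre of the carriage's grip fin, the point to grip, 80 mm above the bench, at the carriage's centre. The black upright fin is 14 mm thick across the rail (x), 34 mm long along it (y), from 56 to 99 mm above the bench, on an aluminium saddle 50 (x) by 80 mm with a low drill-bush arm out to +x (all below 58 mm). Axes as the jig's.
- detent (a joint): Sink of the carriage's sprung ball, m, shown by an 8 mm steel pin on the saddle (29 mm to +y of the fin, top at 68 mm): 0 to 0.0004 on plain rail, about 0.003 in the one notch, 14 mm wide. From about 6 mm before the middle the ball is drawn in, so the drag on the fingers drops by 3 to 6 N or turns into a pull; past the middle the drag rises steeply and it takes 12 to 20 N to force it out.
- index_clamp: Dark steel clamp around the rail, 50 mm along it, 74 mm wide, top 30 mm above the bench (below the saddle), brass screw on the -x side. Origin at bench height under its middle, on the rail's line. The ball seats with the carriage's centre within 10 mm of the clamp's middle along the rail; where exactly must be felt (the notch is a dark patch on the rail's top, 29 mm to +y of that place).
- knob (a joint): Angle of the knob, rad, counter-clockwise from above; 0 when its pointer is along the jig's +x axis; stops at -0.5 and 1.7. It turns with light friction (about 0.04 N m) and stays where it is left.
- knob_grip (a point): On the knob's vertical axis, the point to grip, 67 mm above the bench. The knob is a black disc of 52 mm diameter (34 to 44 mm above the bench) with an upright bar on it, 14 mm thick, 44 mm long, up to 82 mm above the bench. x axis: along the bar, towards the pointer; z up.
- pointer (a point): Tip region of the knob's pointer, 30 mm out from the knob's axis along the bar, a thin metal nose at the disc's rim, 42 mm above the bench. A white line on the bar's top marks the same end.
- index_ring: Fixed aluminium ring of 86 mm diameter under the knob, centred on the knob's axis, 30 to 34 mm above the bench. Its x axis points from the centre along the raised index rib (10 mm long, 4 mm wide, up to 40 mm above the bench, at 33 to 43 mm from the axis). The pointer must lie in line with this x axis: 0.6 to 1.5 rad counter-clockwise of where it starts.
- mallet: Bystander: small wooden hammer lying on the bench, 260 mm long, head 90 mm wide and 26 mm high at its +x end; origin under the middle of its length.
- bracket: Bystander: cross-shaped dark hardwood joint piece 100 x 100 mm, 52 mm high; origin under its centre.
- wax_jar: Bystander: closed amber jar with a metal cap, 64 mm diameter, 70 mm high; origin under its centre.

How it is judged:
By the outcome, as a careful person would: the job done as asked, in the order asked, and still so for the second after the job is handed in, while the arm keeps its last pose, push and grip.
It also fails if it takes over 61 s, if anything falls off the work surface, if the arm or the gripper's body presses on something with over 40 N, if the wrist force passes 120 N, or if a joint passes its speed limit or range.

ROBOT

A 6-joint arm with a two-finger parallel gripper is mounted at the origin on the work surface. World frame = base frame: x ahead of the robot, y to its left, z up, the work surface at z = 0. Lengths are in mm, angles in rad, forces in N, time in s.
With the tool pointing down it reaches from about 350 to 775 mm from the base axis. Payload 7.3 kg.
Tool frame: the origin (TCP) lies between the finger pads; the fingertips stand 25 mm ahead of it and the grasp point (between the pads) lies 6 mm ahead of it; z points along the fingers, y is the line along which they close (so a half turn about z gives the same grasp; the last joint's range is limited). The gripper opens to 92 mm and grips with 3 to 60 N. Pads are 19 mm wide; open, the fingers measure 130 mm over their backs; the gripper's body (75 mm by 190 mm) begins 47 mm behind the grasp point.
Start: joints at [1.067, 0.342, 1.524, -0, 1.275, -0.146], TCP at [183.849, 491.777, 227.641] pointing down, gripper open.
Joint ranges: [-2.53, 2.53], [-0.77, 2.02], [0.04, 2.7], [-1, 4.14], [0.28, 2.66], [-3.11, 3.11]. Speed limits (rad/s): [2.57, 2.57, 3.14, 3.14, 3.14, 3.14].

INTERFACE

Orientations are given as [roll, pitch, yaw] about the fixed x, y, z axes, in that order (R = Rz(yaw) Ry(pitch) Rx(roll)).
In Python, from plant import bot gives the robot as it stands.
- The arm moves only by the tool play_rows, never from a script. Its argument "commands" is a list of rows, each an object of numbers: "x", "y", "z": the shift along the tool's x, y, z in m; "twist": the turn about the tool's z in degrees. In form: [{"x": .., "y": .., "z": .., "twist": ..}, ...]. A call has exactly 8 rows; each row is the pose to reach, as a shift and turn from the pose commanded when the call began, along the tool's axes at that moment; what a row does not reach only later rows make up. A row lasts 1/10 s, in which the tool goes at most 50 mm and 8.59 degrees, less where a joint would pass 70% of its speed; a pose out of reach is approached as far as the arm can. A call with a gripper value outside its range is refused whole. "jaw" is the closure, from 0 (fully open) to 1 (shut), set as the call begins (left out, the last holds). The fingers move at their own pace and stop on an object; the grip force is fixed at half the most. Time passes only in rows, so rows that repeat a pose let the fingers close, or fill a call up. It gives the time, the measured TCP pose, the force, the opening and the grip force at its end, in the units of the state.
- bot.get_obs(): the state, without advancing time (a new reading comes with each control period).
- bot.capture(name): name is "scene" or "top"; returns a dict with "pixels" (480x640x3 uint8, red, green, blue), "fx", "fy", "cx", "cy" (pixels), "eye" and "rotation" of the camera in the world. Camera axes: x right, y down, z forward; pixel columns grow to the right and rows downward; lengths in mm; the calibration is good to about 2 mm. A picture is of the moment at which its call begins. There is no depth.
- bot.close_job(): hands the job in; it is judged then, once.
The state is a dict: "time": time; "joint_positions": joint angles; "dq": joint speeds; "tau": joint torques, N m; "tool_pos": TCP position; "tcp_rot": TCP orientation; "contact_force": force on the tool from outside, world axes, zero at the start; "moment": the same for the moment, N m; "grip_width": finger opening in mm; "finger_force": force on a finger pad.
Only numpy, scipy, OpenCV 4.12 (cv2) and the standard library are available. Lean on these libraries where they do the work, as an engineer would, in place of code of your own. Each camera call takes 0.05 s, during which the arm holds its last target. There are 200 camera calls.

## Working session

There is one attempt and no reset: what is moved stays moved. The work goes in short steps, Python scripts to look and compute and a tool call to move; the robot and the scene stay as the last step left them, time stands still between calls to the robot, and variables do not carry over. Pictures are saved under pics/ and viewed, at most 10 in all, crops included, and the job is handed in when it is done.

Besides the shell and the picture viewer there is one more tool, called as a command line: name --argument value ..., lists and objects as JSON in quotes. play_rows: Moves the arm, as the interface text tells. Its arguments: {"type":"object","properties":{"commands":{"type":"array"},"jaw":{"type":"number"}},"required":["commands"]}

```bash
mkdir -p pics; ls
python3 - <<'E'
from plant import bot
import cv2,pickle
for n in("scene","top"):
    c=bot.capture(n); pickle.dump(c,open(n+".pkl","wb")); cv2.imwrite(f"pics/{n}0.png",c["pixels"][:,:,::-1])
    print(n,c["fx"],c["cx"],c["cy"],c["eye"],c["rotation"])
print(bot.get_obs())
E
```

```text
pics
scene 541.6780037920993 323.3846044955857 241.26709007107243 [1459.41302674  721.71228194  917.78831598] [-2.18404282 -0.01705801  2.23504926]
top 622.982415676677 311.58641015183395 231.34378094383035 [ 3.38878086e+02 -1.02878929e+00  1.49427921e+03] [-3.01102488e+00  1.66808170e-03 -1.55453087e+00]
{'time': 0.1, 'joint_positions': array([ 1.06701514e+00,  3.42672908e-01,  1.52490154e+00,  1.97098080e-05,
        1.27541427e+00, -1.45964012e-01]), 'dq': array([ 0.00096194,  0.00016053, -0.00219381, -0.00127436,  0.0004601 ,
        0.00026259]), 'tau': array([ 1.26410134e-03, -4.32006276e+01, -2.44695675e+01,  7.19246780e-02,
        5.27190662e-02, -9.01962426e-05]), 'tool_pos': array([183.65289485, 491.44939277, 227.0111188 ]), 'tcp_rot': array([-3.14021417e+00, -2.21700510e-04,  2.78376957e+00]), 'contact_force': array([0.49257507, 0.73421988, 0.25813777]), 'moment': array([-0.01998136,  0.06388235, -0.01622101]), 'finger_force': 0.0, 'grip_width': 92.10145845322208}
```

View pics/top0.png

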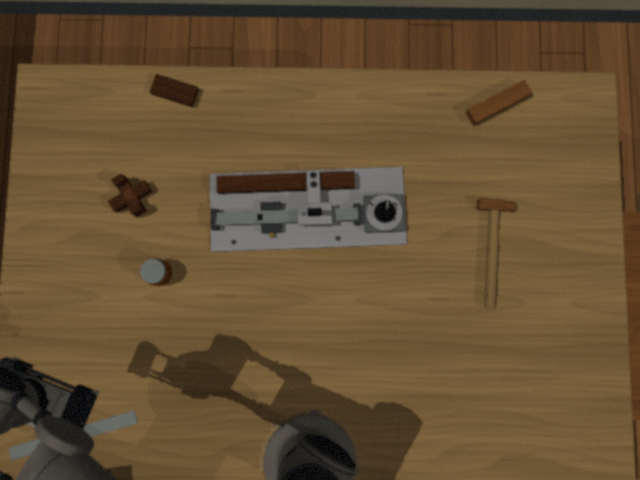

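View pics/scene0.png

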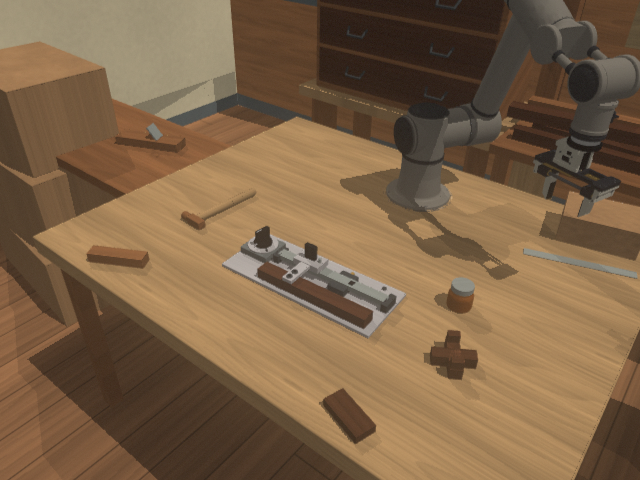

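The top view shows the jig plate at about (210..407, 168..250), the knob at (385,211), the fin near (315,211) and the clamp near (270,218). The jig's +y points left in the image, which is world +y. Next: enlarged crops.

```bash
cat > h.py <<'E'
import numpy as np,cv2,pickle
from scipy.spatial.transform import Rotation as R
def load(n): return pickle.load(open(n+".pkl","rb"))
def rot(c):
    r=np.asarray(c["rotation"]); return R.from_rotvec(r).as_matrix() if r.shape==(3,) else r
def euler(c): return R.from_euler('xyz',c["rotation"]).as_matrix()
def ray(c,u,v,z,M=None):
    M=euler(c) if M is None else M
    d=M@np.array([(u-c["cx"])/c["fx"],(v-c["cy"])/c["fy"],1.]); e=np.asarray(c["eye"])
    return e+d*(z-e[2])/d[2]
def proj(c,p):
    q=euler(c).T@(np.asarray(p)-c["eye"]); return c["fx"]*q[0]/q[2]+c["cx"],c["fy"]*q[1]/q[2]+c["cy"]
E
python3 - <<'E'
from h import *
t=load("top");s=load("scene")
for M in("euler","rot"):
    print(M,ray(t,385,211,82,globals()[M](t)),ray(s,263,230,82,globals()[M](s)))
for uv in[(210,174),(402,168),(407,245),(211,250)]: print(ray(t,*uv,10))
a=cv2.resize(t["pixels"][160:260,200:420],None,fx=3.6,fy=3.6,interpolation=cv2.INTER_CUBIC)
b=cv2.resize(s["pixels"][215:340,215:415],None,fx=4,fy=4,interpolation=cv2.INTER_CUBIC)
cv2.imwrite("pics/ta.png",cv2.convertScaleAbs(a[:,:,::-1],alpha=1.3));cv2.imwrite("pics/sb.png",b[:,:,::-1])
E
```

```text
euler [ 574.0735118  -163.41365536   82.        ] [ 578.64498549 -160.97906181   82.        ]
rot [2983.06599293 -523.40175164   82.        ] [7634.69616703  583.00372549   82.        ]
[670.45490311 254.04121803  10.        ]
[ 692.79266471 -212.97396996   10.        ]
[ 504.39791912 -224.4522086    10.        ]
[484.81114388 244.68055374  10.        ]
```

View pics/ta.png

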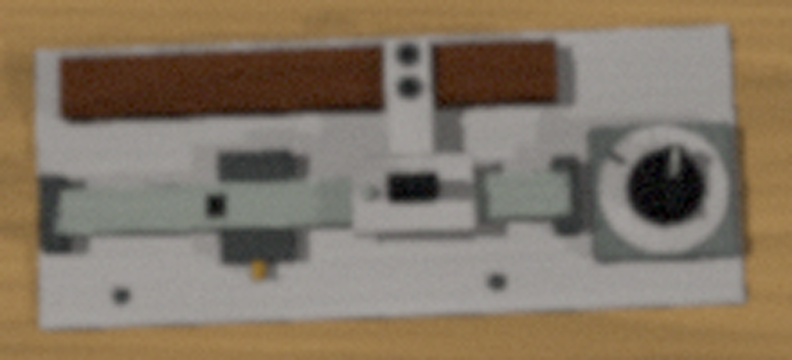

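View pics/sb.png

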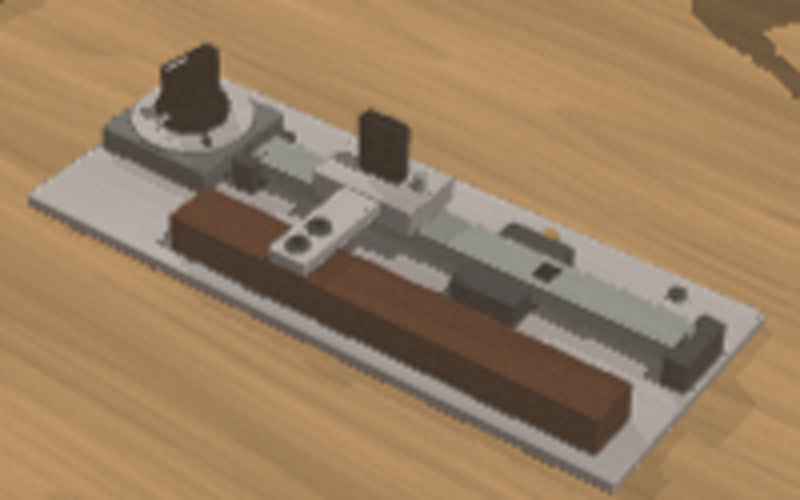

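The top crop shows the knob disc at (666,186), the white line running up to (676,150), and a dark tick, probably the rib, at (615,156). The fin is at (413,187) and the notch patch at (216,205), with the clamp at x 220..300. The scene crop has the rib candidate at (207,138) and the pointer at (150,115). I'll zoom on the knob and measure.

Run:
```python
from h import *
t=load("top");s=load("scene")
a=cv2.resize(t["pixels"][191:231,364:408],None,fx=9,fy=9,interpolation=cv2.INTER_CUBIC)
b=cv2.resize(s["pixels"][222:262,240:284],None,fx=9,fy=9,interpolation=cv2.INTER_CUBIC)
cv2.imwrite("pics/k.png",np.hstack([a,b])[:,:,::-1])
# plate corners by mask
p=t["pixels"]; hsv=cv2.cvtColor(p,cv2.COLOR_RGB2HSV)
m=((hsv[...,1]<70)&(hsv[...,2]>50)).astype(np.uint8); m[:160]=0;m[260:]=0;m[:,:200]=0;m[:,420:]=0
m=cv2.morphologyEx(m,cv2.MORPH_CLOSE,np.ones((25,25)))
c=max(cv2.findContours(m,0,1)[0],key=cv2.contourArea)
w=np.array([ray(t,*q[0],10)[:2] for q in c]).astype(np.float32)
print(cv2.minAreaRect(w),cv2.boxPoints(cv2.minAreaRect(w)))
# dark blobs
v=p.max(2)
d=((v<35)).astype(np.uint8)
n,l,st,ce=cv2.connectedComponentsWithStats(d[160:260,200:420])
for i in range(1,n):
    if st[i,4]>=6: print(st[i],ce[i]+[200,160])
```

```text
((589.4409790039062, 16.1190185546875), (192.2655029296875, 471.9364929199219), 3.1180918216705322) [[ 480.6153   246.50888]
 [ 506.28583 -224.72894]
 [ 698.26666 -214.27084]
 [ 672.5961   256.96698]]
[175  42  20  20 283] [384.44876325 212.00706714]
[108  49  13   6  73] [314.4109589  211.52054795]
[58 55  4  4 11] [259.63636364 216.63636364]
```

View pics/k.png

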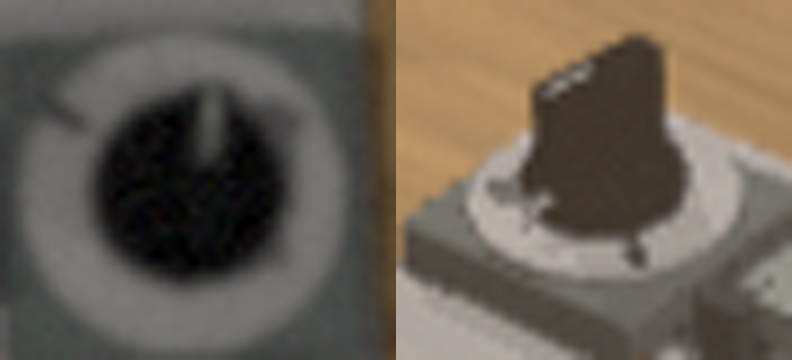

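Run:
```python
from h import *
t=load("top");s=load("scene")
T=lambda x,y:(364-.45+x/9,191-.45+y/9)
S=lambda x,y:(240-.45+(x-396)/9,222-.45+y/9)
A=lambda x,y:(200-.36+x/3.6,160-.36+y/3.6)
B=lambda x,y:(215-.37+x/4,215-.37+y/4)
def P(n,c,uv,z): p=ray(c,*uv,z)[:2];print(n,p.round(1));return p
ang=lambda a,b:np.degrees(np.arctan2(*(b-a)[::-1]))
# ring ellipse in both: bright, low saturation
c0=P("ring top",t,T(185,191),34)
g=P("ring scene",s,S((467+741)/2,(110+280)/2),34)
for n,c,uv,z in[("disc",t,(384.5,211.5),40)]:P(n,c,uv,z)
r=P("rib top",t,T(65,112),40); r1=P("o",t,T(45,98),40); r2=P("i",t,T(85,127),40)
print(ang(c0,r),ang(r2,r1))
rs=P("rib sc",s,S(635,250),38); print(ang(g,rs),np.linalg.norm(rs-g))
w0=P("w0",t,T(205,160),82);w1=P("w1",t,T(213,90),82);print(ang(w0,w1))
ps=P("ptr",s,S(540,205),42);print(ang(g,ps),np.linalg.norm(ps-g))
v0=P("wl",s,S(545,96),82);v1=P("wl",s,S(592,66),82);print(ang(v1,v0))
P("bar centre sc",s,S(598,66),82)
f=P("fin top",t,(314.4,211.5),96)
P("fin sc top",s,B(385,118),99)
# rail
P("rail L",t,A(60,(187+236)/2),34);P("rail R",t,A(480,(171+218)/2),34)
P("notch t",t,(259.6,216.6),34);P("notch s",s,B(546,272),34)
P("saddle",t,A(415,195),56)
P("clamp upper",t,A(262,165),30);P("clamp lo",t,A(259,246),30)
```

```text
ring top [ 580.2 -166.8]
ring scene [ 577.2 -166.7]
disc [ 579.9 -167.1]
rib top [ 599.7 -134.5]
o [ 603.4 -129.3]
i [ 595.8 -139.8]
58.780285494669066 54.327684628939146
rib sc [ 596.4 -135.4]
58.48470299556498 36.75304132935681
w0 [ 580.3 -166.5]
w1 [ 598.5 -168.5]
-6.382670774698754
ptr [ 601.6 -170.2]
-8.171080251654981 24.634608922121437
wl [ 598.5 -168. ]
wl [ 577.5 -168.3]
0.7865458888191292
bar centre sc [ 576.4 -166.9]
fin top [568.   -1.4]
fin sc top [565.5  -1.8]
rail L [557.9 230.9]
rail R [573.7 -45.5]
notch t [563.9 128.4]
notch s [561.  127.7]
saddle [569.1  -2.7]
clamp upper [591.8  98.9]
clamp lo [537.6  99.6]
```

Knob axis is at about (578.7, -166.8). The pointer is near -6° and the rib near 58.5° in world angles. The fin is at (566.8, -1.6) and the expected seat at (564, 99). I'll move to the knob with tool yaw -6°.

play_rows --commands '[{"x":-0.037,"y":-0.03,"z":0,"twist":8},{"x":-0.075,"y":-0.06,"z":0,"twist":16},{"x":-0.112,"y":-0.09,"z":0,"twist":24},{"x":-0.15,"y":-0.12,"z":0,"twist":32},{"x":-0.187,"y":-0.15,"z":0,"twist":40},{"x":-0.225,"y":-0.18,"z":0,"twist":48},{"x":-0.262,"y":-0.21,"z":0,"twist":56},{"x":-0.3,"y":-0.24,"z":0,"twist":64}]' --jaw 0

```text
time: 0.9
tool_pos: [381.2, 160.1, 227.6]
tcp_rot: [-3.142, -0.0, 1.661]
contact_force: [1.3, 1.2, 0.1]
grip_width: 91.9
finger_force: 0.0
```

play_rows --commands '[{"x":-0.043,"y":0.021,"z":0,"twist":8},{"x":-0.086,"y":0.041,"z":0,"twist":16},{"x":-0.13,"y":0.062,"z":0,"twist":24},{"x":-0.173,"y":0.083,"z":0,"twist":32},{"x":-0.216,"y":0.103,"z":0,"twist":40},{"x":-0.26,"y":0.124,"z":0,"twist":48},{"x":-0.303,"y":0.145,"z":0,"twist":56},{"x":-0.346,"y":0.166,"z":0,"twist":64}]'

```text
time: 1.7
tool_pos: [579.7, -168.4, 227.1]
tcp_rot: [-3.141, 0.0, 0.544]
contact_force: [0.4, 1.3, 0.2]
grip_width: 91.7
finger_force: 0.0
```

play_rows --commands '[{"x":0,"y":0,"z":0.01,"twist":8},{"x":0,"y":0,"z":0.03,"twist":16},{"x":0,"y":0,"z":0.05,"twist":24},{"x":0,"y":0,"z":0.07,"twist":32},{"x":0,"y":0,"z":0.09,"twist":37.5},{"x":0,"y":0,"z":0.1,"twist":37.5},{"x":0,"y":0,"z":0.1,"twist":37.5},{"x":0,"y":0,"z":0.1,"twist":37.5}]'

```text
time: 2.5
tool_pos: [579.5, -166.7, 128.1]
tcp_rot: [3.141, -0.001, -0.103]
contact_force: [0.4, 0.3, 0.8]
grip_width: 91.8
finger_force: 0.0
```

play_rows --commands '[{"x":0,"y":0,"z":0.015,"twist":0},{"x":0,"y":0,"z":0.03,"twist":0},{"x":0,"y":0,"z":0.045,"twist":0},{"x":0,"y":0,"z":0.053,"twist":0},{"x":0,"y":0,"z":0.055,"twist":0},{"x":0,"y":0,"z":0.055,"twist":0},{"x":0,"y":0,"z":0.055,"twist":0},{"x":0,"y":0,"z":0.055,"twist":0}]'

```text
time: 3.3
tool_pos: [579.7, -166.8, 73.4]
tcp_rot: [3.141, -0.001, -0.105]
contact_force: [-0.1, -0.7, 0.5]
grip_width: 91.5
finger_force: 0.0
```

play_rows --commands '[{"x":0,"y":0,"z":0,"twist":0},{"x":0,"y":0,"z":0,"twist":0},{"x":0,"y":0,"z":0,"twist":0},{"x":0,"y":0,"z":0,"twist":0},{"x":0,"y":0,"z":0,"twist":0},{"x":0,"y":0,"z":0,"twist":0},{"x":0,"y":0,"z":0,"twist":0},{"x":0,"y":0,"z":0,"twist":0}]' --jaw 1

```text
time: 4.1
tool_pos: [579.2, -166.6, 72.6]
tcp_rot: [-3.141, 0.0, -0.105]
contact_force: [0.3, 0.6, 0.8]
grip_width: 32.3
finger_force: 0.0
```

play_rows --commands '[{"x":0,"y":0,"z":0,"twist":0},{"x":0,"y":0,"z":0,"twist":0},{"x":0,"y":0,"z":0,"twist":0},{"x":0,"y":0,"z":0,"twist":0},{"x":0,"y":0,"z":0,"twist":0},{"x":0,"y":0,"z":0,"twist":0},{"x":0,"y":0,"z":0,"twist":0},{"x":0,"y":0,"z":0,"twist":0}]'

```text
time: 4.9
tool_pos: [579.2, -167.0, 72.7]
tcp_rot: [3.141, -0.0, -0.105]
contact_force: [0.4, -5.4, 0.3]
grip_width: 13.8
finger_force: 30.0
```

Run:
```python
from plant import bot
o=bot.get_obs();print({k:o[k] for k in("contact_force","moment","grip_width","finger_force","tool_pos","tcp_rot")})
```

```text
{'contact_force': array([ 0.43878308, -5.4112491 ,  0.33250641]), 'moment': array([-0.9250118 ,  0.33932246, -0.02615753]), 'grip_width': 13.798070500016319, 'finger_force': 29.994195699691772, 'tool_pos': array([ 579.19718759, -166.98377085,   72.66129104]), 'tcp_rot': array([ 3.14109450e+00, -2.01167174e-04, -1.04739137e-01])}
```

play_rows --commands '[{"x":0,"y":0,"z":0,"twist":-5},{"x":0,"y":0,"z":0,"twist":-10},{"x":0,"y":0,"z":0,"twist":-15},{"x":0,"y":0,"z":0,"twist":-20},{"x":0,"y":0,"z":0,"twist":-25},{"x":0,"y":0,"z":0,"twist":-30},{"x":0,"y":0,"z":0,"twist":-35},{"x":0,"y":0,"z":0,"twist":-40}]'

```text
time: 5.7
tool_pos: [579.2, -167.0, 72.6]
tcp_rot: [3.141, 0.0, 0.597]
contact_force: [0.1, -5.5, 0.8]
grip_width: 13.6
finger_force: 30.0
```

play_rows --commands '[{"x":0,"y":0,"z":0,"twist":-5},{"x":0,"y":0,"z":0,"twist":-10},{"x":0,"y":0,"z":0,"twist":-15},{"x":0,"y":0,"z":0,"twist":-20},{"x":0,"y":0,"z":0,"twist":-23},{"x":0,"y":0,"z":0,"twist":-24.5},{"x":0,"y":0,"z":0,"twist":-24.5},{"x":0,"y":0,"z":0,"twist":-24.5}]'

```text
time: 6.5
tool_pos: [579.2, -167.1, 72.6]
tcp_rot: [3.141, 0.001, 1.021]
contact_force: [-0.3, -5.8, -0.9]
grip_width: 13.7
finger_force: 30.0
```

play_rows --commands '[{"x":0,"y":0,"z":0,"twist":0},{"x":0,"y":0,"z":0,"twist":0},{"x":0,"y":0,"z":0,"twist":0},{"x":0,"y":0,"z":0,"twist":0},{"x":0,"y":0,"z":0,"twist":0},{"x":0,"y":0,"z":0,"twist":0},{"x":0,"y":0,"z":0,"twist":0},{"x":0,"y":0,"z":0,"twist":0}]' --jaw 0.3

```text
time: 7.3
tool_pos: [579.2, -166.6, 72.6]
tcp_rot: [3.142, -0.0, 1.021]
contact_force: [0.0, -0.6, 0.0]
grip_width: 64.0
finger_force: 0.0
```

play_rows --commands '[{"x":0,"y":0,"z":-0.01,"twist":0},{"x":0,"y":0,"z":-0.03,"twist":0},{"x":0,"y":0,"z":-0.06,"twist":0},{"x":0,"y":0,"z":-0.09,"twist":0},{"x":0,"y":0,"z":-0.1,"twist":0},{"x":0.04,"y":-0.029,"z":-0.1,"twist":-8},{"x":0.074,"y":-0.054,"z":-0.1,"twist":-16},{"x":0.11,"y":-0.08,"z":-0.1,"twist":-24}]' --jaw 0.2

```text
time: 8.1
tool_pos: [567.9, -29.9, 172.4]
tcp_rot: [-3.141, -0.0, 1.444]
contact_force: [0.0, 1.0, -0.0]
grip_width: 73.6
finger_force: 0.0
```

Run:
```python
from plant import bot
import cv2,pickle,numpy as np
from h import *
im=[]
for n,(y,x) in(("top",(191,364)),("scene",(222,240))):
    c=bot.capture(n); pickle.dump(c,open(n+"1.pkl","wb"))
    im.append(cv2.resize(c["pixels"][y:y+40,x:x+44],None,fx=9,fy=9,interpolation=cv2.INTER_CUBIC))
cv2.imwrite("pics/k1.png",np.hstack(im)[:,:,::-1])
```

```text
(no output)
```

View pics/k1.png

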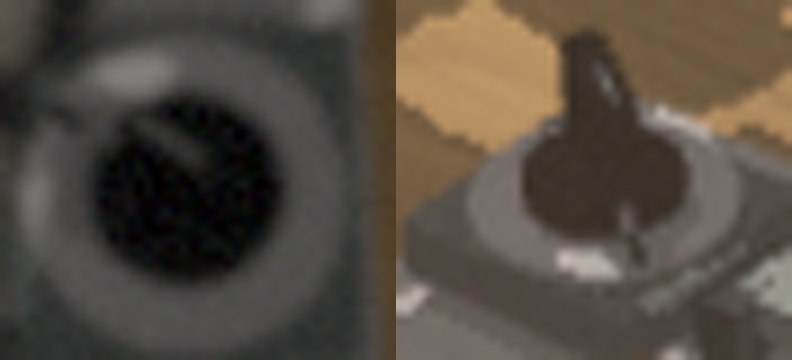

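Run:
```python
from h import *
ang=lambda d:np.degrees(np.arctan2(d[1],d[0]))
def grid(n,z,c0,mm=0.5,h=50):
    "rectified patch at height z (world xy) by ray-projected homography"
    c=load(n); a=np.float32([[-h,-h],[h,-h],[h,h],[-h,h]])
    src=np.float32([proj(c,[c0[0]+x,c0[1]+y,z]) for x,y in a]); dst=(a+h)/mm
    H=cv2.getPerspectiveTransform(src,dst.astype(np.float32))
    return cv2.warpPerspective(c["pixels"],H,(int(2*h/mm)+1,)*2,flags=cv2.INTER_CUBIC).max(2).astype(float)
c0=np.array([578.7,-166.8]); g=np.mgrid[-50:50.5:.5,-50:50.5:.5]; Y,X=g
def cen(w): return np.array([(w*X).sum(),(w*Y).sum()])/w.sum()
for n in("top","scene"):
    # disc centre: dark blob at z=42 within 33mm (initial view); ring centre: bright annulus outer contour
    I=grid(n,34,c0); m=(I>(110 if n=="scene" else 75)).astype(np.uint8)
    r=np.hypot(X,Y)
    k=cv2.morphologyEx(((m>0)&(r<48)).astype(np.uint8),cv2.MORPH_OPEN,np.ones((7,7)))
    cs=cv2.findContours(k,0,1)[0]; h=cv2.convexHull(np.vstack(cs)); (x,y),R_=cv2.minEnclosingCircle(h); e=cv2.fitEllipse(h)
    print(n,"ring c",c0+[x/2-50,y/2-50],R_/2,"ell",c0+np.array(e[0])/2-50,np.array(e[1])/2)
    I=grid(n,38,c0); a=np.degrees(np.arctan2(Y,X))
    base=np.median(I[(r>34)&(r<40)]); w=np.clip(base-25-I,0,None)*((r>33)&(r<43)&(a>35)&(a<85)); print(" rib",c0+cen(w),ang(cen(w)))
for n,s in(("top",(-30,20)),("top1",(30,90)),("scene1",(30,90))):
    I=grid(n,82,c0); r=np.hypot(X,Y); a=np.degrees(np.arctan2(Y,X))
    sel=(r<24)&((np.abs(a-np.mean(s))<35)|(r<4)); b=np.median(I[r<20]); w=np.clip(I-b-12,0,None)*sel
    m=cen(w); C=np.cov(np.vstack([X[sel],Y[sel]]),aweights=w[sel]); v=np.linalg.eigh(C)[1][:,1]; v*=np.sign(v@m)
    print(n,"line c",c0+m,"dir",ang(v),"fromc0",ang(m))
```

```text
top ring c [ 578.7 -166.8] 47.981815338134766 ell [ 579.96052094 -166.7507637 ] [90.8162384  93.98599243]
 rib [ 599.50917031 -133.9371179 ] 57.657519703766525
scene ring c [ 578.7 -166.8] 47.981815338134766 ell [ 578.17331619 -167.22538834] [93.92523193 95.89220428]
 rib [ 597.90062925 -133.8523158 ] 59.76803070355221
top line c [ 595.41672449 -168.82890041] dir -93.3110038139992 fromc0 -6.920113251778204
top1 line c [ 590.4695922  -154.99364657] dir 29.849790427959896 fromc0 45.08933943163099
scene1 line c [ 579.27581121 -147.00589971] dir 99.39627125984637 fromc0 88.33373327532533
```

The picture shows the pointer, around (625,210), in line with the rib at (637,250). The white line in the top view runs (205,165)->(130,118), about 58.5°, against about 58.9° for the rib, so the knob is at its mark. Next is the fin.

play_rows --commands '[{"x":0.015,"y":-0.0025,"z":0,"twist":-5},{"x":0.029,"y":-0.005,"z":0.01,"twist":-10.6},{"x":0.029,"y":-0.005,"z":0.03,"twist":-10.6},{"x":0.029,"y":-0.005,"z":0.05,"twist":-10.6},{"x":0.029,"y":-0.005,"z":0.07,"twist":-10.6},{"x":0.029,"y":-0.005,"z":0.082,"twist":-10.6},{"x":0.029,"y":-0.005,"z":0.086,"twist":-10.6},{"x":0.029,"y":-0.005,"z":0.086,"twist":-10.6}]'

```text
time: 9.0
tool_pos: [567.2, -1.9, 86.3]
tcp_rot: [-3.141, -0.0, 1.624]
contact_force: [0.2, 0.1, 0.6]
grip_width: 73.2
finger_force: 0.0
```

play_rows --commands '[{"x":0,"y":0,"z":0,"twist":0},{"x":0,"y":0,"z":0,"twist":0},{"x":0,"y":0,"z":0,"twist":0},{"x":0,"y":0,"z":0,"twist":0},{"x":0,"y":0,"z":0,"twist":0},{"x":0,"y":0,"z":0,"twist":0},{"x":0,"y":0,"z":0,"twist":0},{"x":0,"y":0,"z":0,"twist":0}]' --jaw 1

```text
time: 9.8
tool_pos: [570.2, -1.5, 86.9]
tcp_rot: [3.135, 0.0, 1.624]
contact_force: [19.3, 2.8, -13.9]
grip_width: 14.1
finger_force: 9.3
```

play_rows --commands '[{"x":0,"y":0,"z":0,"twist":0},{"x":0,"y":0,"z":0,"twist":0},{"x":0,"y":0,"z":0,"twist":0},{"x":0,"y":0,"z":0,"twist":0},{"x":0,"y":0,"z":0,"twist":0},{"x":0,"y":0,"z":0,"twist":0},{"x":0,"y":0,"z":0,"twist":0},{"x":0,"y":0,"z":0,"twist":0}]'

```text
time: 10.6
tool_pos: [570.3, -1.5, 86.9]
tcp_rot: [3.135, 0.0, 1.625]
contact_force: [10.6, 1.0, -6.6]
grip_width: 13.8
finger_force: 30.0
```

play_rows --commands '[{"x":0,"y":0.001,"z":0,"twist":0},{"x":0,"y":0.002,"z":0,"twist":0},{"x":0,"y":0.003,"z":0,"twist":0},{"x":0,"y":0.003,"z":0,"twist":0},{"x":0,"y":0.003,"z":0,"twist":0},{"x":0,"y":0.003,"z":0,"twist":0},{"x":0,"y":0.003,"z":0,"twist":0},{"x":0,"y":0.003,"z":0,"twist":0}]'

```text
time: 11.4
tool_pos: [570.4, -1.5, 86.8]
tcp_rot: [3.141, 0.0, 1.625]
contact_force: [1.3, -0.5, 3.1]
grip_width: 13.8
finger_force: 30.0
```

play_rows --commands '[{"x":0.003,"y":0,"z":0,"twist":0},{"x":0.008,"y":0,"z":0,"twist":0},{"x":0.014,"y":0,"z":0,"twist":0},{"x":0.02,"y":0,"z":0,"twist":0},{"x":0.026,"y":0,"z":0,"twist":0},{"x":0.032,"y":0,"z":0,"twist":0},{"x":0.037,"y":0,"z":0,"twist":0},{"x":0.04,"y":0,"z":0,"twist":0}]'

```text
time: 12.2
tool_pos: [568.3, 37.8, 86.8]
tcp_rot: [3.141, 0.002, 1.625]
contact_force: [0.6, -6.7, 2.9]
grip_width: 13.5
finger_force: 30.0
```

play_rows --commands '[{"x":0.003,"y":0,"z":0,"twist":0},{"x":0.008,"y":0,"z":0,"twist":0},{"x":0.014,"y":0,"z":0,"twist":0},{"x":0.02,"y":0,"z":0,"twist":0},{"x":0.026,"y":0,"z":0,"twist":0},{"x":0.032,"y":0,"z":0,"twist":0},{"x":0.037,"y":0,"z":0,"twist":0},{"x":0.04,"y":0,"z":0,"twist":0}]'

```text
time: 13.0
tool_pos: [566.1, 77.8, 86.8]
tcp_rot: [3.141, 0.002, 1.625]
contact_force: [1.0, -6.7, 4.6]
grip_width: 13.4
finger_force: 30.0
```

play_rows --commands '[{"x":0.001,"y":0,"z":0,"twist":0},{"x":0.0025,"y":0,"z":0,"twist":0},{"x":0.004,"y":0,"z":0,"twist":0},{"x":0.0055,"y":0,"z":0,"twist":0},{"x":0.007,"y":0,"z":0,"twist":0},{"x":0.008,"y":0,"z":0,"twist":0},{"x":0.009,"y":0,"z":0,"twist":0},{"x":0.01,"y":0,"z":0,"twist":0}]'

```text
time: 13.8
tool_pos: [565.6, 87.7, 86.8]
tcp_rot: [3.141, 0.001, 1.625]
contact_force: [0.3, -6.4, 3.8]
grip_width: 13.6
finger_force: 30.0
```

play_rows --commands '[{"x":0.0005,"y":0,"z":0,"twist":0},{"x":0.001,"y":0,"z":0,"twist":0},{"x":0.0015,"y":0,"z":0,"twist":0},{"x":0.002,"y":0,"z":0,"twist":0},{"x":0.002,"y":0,"z":0,"twist":0},{"x":0.002,"y":0,"z":0,"twist":0},{"x":0.002,"y":0,"z":0,"twist":0},{"x":0.002,"y":0,"z":0,"twist":0}]'

```text
time: 14.6
tool_pos: [565.5, 90.1, 86.8]
tcp_rot: [3.141, 0.0, 1.625]
contact_force: [1.4, -5.8, 4.4]
grip_width: 13.6
finger_force: 30.0
```

play_rows --commands '[{"x":0.0005,"y":0,"z":0,"twist":0},{"x":0.001,"y":0,"z":0,"twist":0},{"x":0.0015,"y":0,"z":0,"twist":0},{"x":0.002,"y":0,"z":0,"twist":0},{"x":0.002,"y":0,"z":0,"twist":0},{"x":0.002,"y":0,"z":0,"twist":0},{"x":0.002,"y":0,"z":0,"twist":0},{"x":0.002,"y":0,"z":0,"twist":0}]'

```text
time: 15.4
tool_pos: [565.3, 92.7, 86.8]
tcp_rot: [3.141, -0.0, 1.625]
contact_force: [0.2, -3.8, 5.6]
grip_width: 14.0
finger_force: 30.0
```

play_rows --commands '[{"x":0.0005,"y":0,"z":0,"twist":0},{"x":0.001,"y":0,"z":0,"twist":0},{"x":0.001,"y":0,"z":0,"twist":0},{"x":0.001,"y":0,"z":0,"twist":0},{"x":0.001,"y":0,"z":0,"twist":0},{"x":0.001,"y":0,"z":0,"twist":0},{"x":0.001,"y":0,"z":0,"twist":0},{"x":0.001,"y":0,"z":0,"twist":0}]'

```text
time: 16.2
tool_pos: [565.3, 94.0, 86.8]
tcp_rot: [3.141, -0.001, 1.625]
contact_force: [0.7, -1.2, 4.8]
grip_width: 13.8
finger_force: 30.0
```

play_rows --commands '[{"x":0.0005,"y":0,"z":0,"twist":0},{"x":0.001,"y":0,"z":0,"twist":0},{"x":0.001,"y":0,"z":0,"twist":0},{"x":0.001,"y":0,"z":0,"twist":0},{"x":0.001,"y":0,"z":0,"twist":0},{"x":0.001,"y":0,"z":0,"twist":0},{"x":0.001,"y":0,"z":0,"twist":0},{"x":0.001,"y":0,"z":0,"twist":0}]'

```text
time: 17.0
tool_pos: [565.2, 95.0, 86.8]
tcp_rot: [3.141, -0.001, 1.625]
contact_force: [0.7, -2.0, 5.4]
grip_width: 13.3
finger_force: 30.0
```

play_rows --commands '[{"x":0.0005,"y":0,"z":0,"twist":0},{"x":0.001,"y":0,"z":0,"twist":0},{"x":0.001,"y":0,"z":0,"twist":0},{"x":0.001,"y":0,"z":0,"twist":0},{"x":0.001,"y":0,"z":0,"twist":0},{"x":0.001,"y":0,"z":0,"twist":0},{"x":0.001,"y":0,"z":0,"twist":0},{"x":0.001,"y":0,"z":0,"twist":0}]'

```text
time: 17.8
tool_pos: [565.1, 96.2, 86.8]
tcp_rot: [3.141, -0.001, 1.625]
contact_force: [1.2, -1.5, 4.8]
grip_width: 13.6
finger_force: 30.0
```

play_rows --commands '[{"x":0.0005,"y":0,"z":0,"twist":0},{"x":0.001,"y":0,"z":0,"twist":0},{"x":0.001,"y":0,"z":0,"twist":0},{"x":0.001,"y":0,"z":0,"twist":0},{"x":0.001,"y":0,"z":0,"twist":0},{"x":0.001,"y":0,"z":0,"twist":0},{"x":0.001,"y":0,"z":0,"twist":0},{"x":0.001,"y":0,"z":0,"twist":0}]'

```text
time: 18.6
tool_pos: [565.0, 97.5, 86.8]
tcp_rot: [3.141, -0.002, 1.625]
contact_force: [0.2, 0.2, 5.2]
grip_width: 13.4
finger_force: 30.0
```

play_rows --commands '[{"x":0.0005,"y":0,"z":0,"twist":0},{"x":0.001,"y":0,"z":0,"twist":0},{"x":0.001,"y":0,"z":0,"twist":0},{"x":0.001,"y":0,"z":0,"twist":0},{"x":0.001,"y":0,"z":0,"twist":0},{"x":0.001,"y":0,"z":0,"twist":0},{"x":0.001,"y":0,"z":0,"twist":0},{"x":0.001,"y":0,"z":0,"twist":0}]'

```text
time: 19.4
tool_pos: [565.0, 98.5, 86.8]
tcp_rot: [3.141, -0.002, 1.625]
contact_force: [1.0, 0.1, 5.4]
grip_width: 13.8
finger_force: 30.0
```

play_rows --commands '[{"x":0.0005,"y":0,"z":0,"twist":0},{"x":0.001,"y":0,"z":0,"twist":0},{"x":0.001,"y":0,"z":0,"twist":0},{"x":0.001,"y":0,"z":0,"twist":0},{"x":0.001,"y":0,"z":0,"twist":0},{"x":0.001,"y":0,"z":0,"twist":0},{"x":0.001,"y":0,"z":0,"twist":0},{"x":0.001,"y":0,"z":0,"twist":0}]'

```text
time: 20.2
tool_pos: [565.0, 98.9, 86.8]
tcp_rot: [3.141, -0.001, 1.625]
contact_force: [0.6, -1.7, 5.4]
grip_width: 13.6
finger_force: 30.0
```

Run:
```python
from plant import bot
o=bot.get_obs();print(o["contact_force"],o["tool_pos"],o["dq"].round(4),o["moment"])
```

```text
[ 0.58982652 -1.71886963  5.40332141] [564.99925467  98.85961251  86.82803636] [ 0.0015 -0.0001  0.0002 -0.     -0.0016 -0.0002] [-0.4528932  -0.13480574 -0.03506228]
```

play_rows --commands '[{"x":0.0005,"y":0,"z":0,"twist":0},{"x":0.001,"y":0,"z":0,"twist":0},{"x":0.001,"y":0,"z":0,"twist":0},{"x":0.001,"y":0,"z":0,"twist":0},{"x":0.001,"y":0,"z":0,"twist":0},{"x":0.001,"y":0,"z":0,"twist":0},{"x":0.001,"y":0,"z":0,"twist":0},{"x":0.001,"y":0,"z":0,"twist":0}]'

```text
time: 21.0
tool_pos: [565.0, 99.1, 86.8]
tcp_rot: [3.141, 0.0, 1.625]
contact_force: [0.7, -4.7, 5.7]
grip_width: 13.5
finger_force: 30.0
```

play_rows --commands '[{"x":0.0005,"y":0,"z":0,"twist":0},{"x":0.001,"y":0,"z":0,"twist":0},{"x":0.001,"y":0,"z":0,"twist":0},{"x":0.001,"y":0,"z":0,"twist":0},{"x":0.001,"y":0,"z":0,"twist":0},{"x":0.001,"y":0,"z":0,"twist":0},{"x":0.001,"y":0,"z":0,"twist":0},{"x":0.001,"y":0,"z":0,"twist":0}]'

```text
time: 21.8
tool_pos: [564.9, 99.5, 86.8]
tcp_rot: [3.141, 0.001, 1.625]
contact_force: [0.9, -7.9, 5.6]
grip_width: 13.4
finger_force: 30.0
```

play_rows --commands '[{"x":-0.0005,"y":0,"z":0,"twist":0},{"x":-0.001,"y":0,"z":0,"twist":0},{"x":-0.0015,"y":0,"z":0,"twist":0},{"x":-0.0015,"y":0,"z":0,"twist":0},{"x":-0.0015,"y":0,"z":0,"twist":0},{"x":-0.0015,"y":0,"z":0,"twist":0},{"x":-0.0015,"y":0,"z":0,"twist":0},{"x":-0.0015,"y":0,"z":0,"twist":0}]'

```text
time: 22.6
tool_pos: [565.0, 99.3, 86.8]
tcp_rot: [3.141, -0.001, 1.625]
contact_force: [0.7, -1.5, 4.9]
grip_width: 13.7
finger_force: 30.0
```

Run:
```python
from plant import bot
import cv2,pickle
from h import *
o=bot.get_obs();print(o["contact_force"],o["tool_pos"])
c=bot.capture("scene");pickle.dump(c,open("scene2.pkl","wb"))
p=np.vstack([c["pixels"][215:340,215:415]]);cv2.imwrite("pics/s2.png",cv2.resize(p,None,fx=4,fy=4,interpolation=cv2.INTER_CUBIC)[:,:,::-1])
```

```text
[ 0.74924668 -1.51560831  4.86676904] [564.96836974  99.25399906  86.80564993]
```

View pics/s2.png

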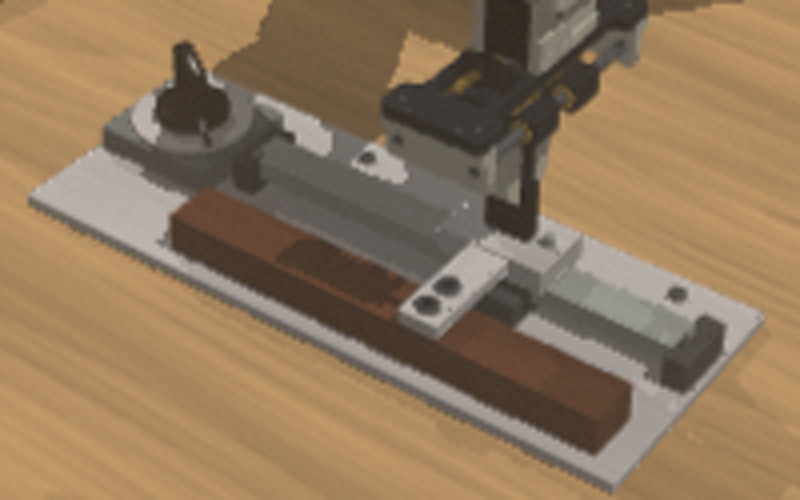

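The picture shows the carriage over the clamp with the pin sunk at (547,240). The fin is gripped and the knob pointer lines up with the rib at (205,130). The force went from a drop to a steep rise at y≈99.2, so the ball is seated and I'm handing in.

```bash
python3 -c "
from plant import bot
print(bot.close_job())"
```

```text
the job is handed in; nothing more can be done
None
```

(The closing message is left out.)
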